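# Divert milling balls to the other catch tray

## Robot

A 7-joint arm with a two-finger parallel gripper is mounted at the origin on the work surface. World frame = base frame: x ahead of the robot, y to its left, z up, the work surface at z = 0. Lengths are in m, angles in rad, forces in N, time in s.
With the tool pointing down it reaches from about 0.375 to 0.925 m from the base axis. Payload 3.1 kg.
Tool frame: the origin (TCP) lies between the finger pads; the fingertips stand 19 mm ahead of it and the grasp point (between the pads) is the TCP; z points along the fingers, y is the direction in which the jaws open and shut (so a half turn about z gives the same grasp; the last joint's range is limited). The gripper opens to 85 mm and grips with 20 to 120 N. Pads are 22 mm wide; open, the fingers measure 114 mm over their backs; the gripper's body (76 mm by 85 mm) begins 54 mm behind the grasp point. The pads swing forward as they close: fully open they stand 13 mm farther back than shut.
Start: joints at [-0.098, 0.383, 0.044, 1.598, -0.018, 1.161, -0.05], TCP at [0.65, 0, 0.25] pointing down, gripper open.
Joint ranges: [-2.61, 2.61], [-0.41, 2.15], [-1.48, 1.57], [0, 2.5], [-1.57, 4.71], [0.05, 1.97], [-2.85, 2.85]. Speed limits (rad/s): [2.79, 2.79, 3.14, 3.14, 3.14, 3.14, 3.14].

## Interface

Orientations are given as a unit quaternion [x, y, z, w].
In Python, from bench import move_ptp, movel, move_j, move_gripper, pause, inverse_kinematics, read_camera, camera_params, MotionError, sign_off, look_for, tip_of, read_time_s, read_qpos, read_joint_vel, read_effort, read_eef_pos, read_tcp_rot, read_ft_force, read_ft_torque, read_finger_gap gives the robot as it stands. Calls block until the motion is done:
- move_ptp(position, orientation): joint-space move of the TCP to a pose.
- movel(position, orientation=None, speed=0.15): straight line of the TCP; orientation=None keeps the orientation; speed is the mean speed in m/s.
- move_j(angles): joint-space move.
- move_gripper(opening, effort=None): finger opening in m; effort is the grip in N (None keeps the last); returns when the fingers have stopped.
- pause(seconds).
- inverse_kinematics(position, orientation): joint angles nearest the present ones, or None.
- read_camera(name): name is "scene" or "side" or "wrist"; returns the picture (480x640x3 uint8, red, green, blue); there is no depth.
- camera_params(name): a dict with "K" (3x3 intrinsics, pixels), "camera_from_world" (4x4, takes a point from world to camera coordinates). Camera axes: x right, y down, z forward; pixel columns grow to the right and rows downward; lengths in m; the calibration is good to about 2 mm. The wrist camera is an equidistant fisheye: a pixel r from the principal point sees the ray r / f radians off the axis. A picture is of the moment at which its call begins: read the wrist's pose just before it. camera_params takes no time and is no camera call; for the wrist camera it gives the pose at the moment of the call.
A pose or a line that the arm cannot do raises MotionError and nothing moves.
- sign_off(): hands the job in, once; it reports no verdict.
Trained networks look in the newest picture that a camera, given by its name, has taken for a name from the list of things; names that differ only in an ending like _2 or _b are one class to them, and where a whole thing is asked for, a point or a joint stands for the part that bears it (a point fixed in the world has none). Each returns a list of dicts, best first, with "confidence" (0 to 1); they miss things now and then, are a little off and sometimes report something else, mostly with a low value. They report only what shows in the picture. A call takes as long as a camera call.
- look_for(camera, name): "at" ([column, row] in pixels, amid what is visible of it).
- tip_of(camera, name): "at" ([column, row] in pixels: a listed point, or the origin of a listed thing).
Readings, each from a call of its own:
- read_time_s(): time.
- read_qpos(): joint angles.
- read_joint_vel(): joint speeds.
- read_effort(): joint torques, N m.
- read_eef_pos(): TCP position.
- read_tcp_rot(): TCP orientation.
- read_ft_force(): force on the tool from outside, world axes, zero at the start.
- read_ft_torque(): the same for the moment, N m.
- read_finger_gap(): finger opening in m.
Only numpy, scipy, OpenCV 4.12 (cv2) and the standard library are available. Lean on these libraries where they do the work, as an engineer would, in place of code of your own. Each camera call takes 0.05 s, during which the arm holds its last target. There are 200 camera calls.

## Task

The seesaw gate of the little ball sorter leans towards one of its two catch trays. Rock it over its pivot by pressing down its raised end, so that it leans fully the other way, and only then push the stop slide fully in by its black block, so that the four waiting balls run down the other chute into that tray. Push with the fingers only: do not touch, pick up or carry the balls, and leave the jar, the beaker and the slide box standing where they are.

Things in the scene. Friction and masses are not known exactly. Their poses are not given: they have to be found in the camera images.
- sorter: ball sorter fixed to the bench, 560 mm wide (y), 270 deep (x -200 to 70), 170 high: dark feed ramp running down along +x, seesaw gate along y, a chute and a grey catch tray at each end. Origin on the bench under the gate's pivot; x away from the ramp, y left, z up. Left tray inside: y 180 to 276 mm, x -50 to 50, floor z 13, walls 30 to 66 high; right tray mirrored (y negative)
- gate (a joint): seesaw trough, 240 mm long, pivot 100 mm above the bench, steel weight (32 mm diameter, top at 168 mm) over its middle. Rad, -0.22 to 0.22: positive = left (+y) end down, feeds the left tray; negative = right. Top-heavy: falls to the side it leans to and stays. About 0.4 N on the raised end, pressed past level, tips it
- paddle_left (a point): middle of the top face of the flat press paddle at the gate's left (+y) end: 42 mm (x) by 32 mm (y), 4 mm thick, on the trough's far (+x) side, 108 mm left of the pivot and 42 mm beyond it. Height about 146 mm raised, 122 mm level, 98 mm lowered
- paddle_right (a point): the same for the right (-y) end, 108 mm right of the pivot
- stop (a joint): stop slide: steel plate across the ramp, 80 mm on the robot's side of the pivot, holding the balls back. In m, 0 (shut) to 0.045 (fully in: its window stands over the ramp and the balls roll through). Slides to the sorter's +y, stays where left, needs about 2 N
- push_face (a point): middle of the outer (right, -y) face of the slide's black push block, to be pushed to the sorter's +y. Face 30 mm wide (x); the block is 14 mm thick (y), its top 20 mm above this point, its foot 26 mm below; free space to its right. The ramp's side wall is 63 mm to its left when shut
- ball1: white ceramic milling ball, 22 mm diameter, origin at its centre; one of four waiting in a row on the ramp behind the stop slide (number 1 from the slide)
- ball2: white ceramic milling ball, 22 mm diameter, origin at its centre; one of four waiting in a row on the ramp behind the stop slide (number 2 from the slide)
- ball3: white ceramic milling ball, 22 mm diameter, origin at its centre; one of four waiting in a row on the ramp behind the stop slide (number 3 from the slide)
- ball4: white ceramic milling ball, 22 mm diameter, origin at its centre; one of four waiting in a row on the ramp behind the stop slide (number 4 from the slide)
- jar: bystander: closed amber jar with white cap and label band, 48 mm diameter, 65 mm high, origin under its centre; stands between the ramp and the left tray, on the robot's side
- beaker: bystander: open white ceramic beaker, 54 mm diameter, 65 mm high, origin under its centre; stands beyond the sorter, to the right
- slidebox: bystander: blue slide box 55 x 90 x 32 mm, origin under its centre; lies beyond the sorter, to the left

How it is judged:
On the way, in this order (a step that is already met when the one before it is completed fails the run):
1. the gate leans fully to the other side while all four balls still wait behind the shut stop slide (distance of paddle_left from where it was at the start of the episode above 0.0236 m and (value of joint gate above 0.18 rad or value of joint gate below -0.18 rad) and value of joint stop below 0.012 m and x of each of ball1, ball2, ball3, ball4 in the frame of sorter below -0.075 m), for 0.2 s.
2. the stop slide has been pushed fully in (value of joint stop above 0.036 m), for 0.2 s.
At the end, for the whole second after the job is handed in: the gate leans the other way than at the start (at least 0.18 rad of 0.22), the stop slide is in by at least 36 of 45 mm, and all four balls lie in the catch tray on the gate's lowered side, slower than 80 mm/s (distance of paddle_left from where it was at the start of the episode above 0.0236 m and value of joint stop above 0.036 m and ((value of joint gate above 0.18 rad and y of ball1 in the frame of sorter between 0.18 and 0.276 m and x of ball1 in the frame of sorter between -0.05 and 0.05 m and z of each of ball1, ball2, ball3, ball4 in the frame of sorter below 0.055 m and y of ball2 in the frame of sorter between 0.18 and 0.276 m and x of ball2 in the frame of sorter between -0.05 and 0.05 m and y of ball3 in the frame of sorter between 0.18 and 0.276 m and x of ball3 in the frame of sorter between -0.05 and 0.05 m and y of ball4 in the frame of sorter between 0.18 and 0.276 m and x of ball4 in the frame of sorter between -0.05 and 0.05 m) or (value of joint gate below -0.18 rad and y of ball1 in the frame of sorter between -0.276 and -0.18 m and x of ball1 in the frame of sorter between -0.05 and 0.05 m and z of each of ball1, ball2, ball3, ball4 in the frame of sorter below 0.055 m and y of ball2 in the frame of sorter between -0.276 and -0.18 m and x of ball2 in the frame of sorter between -0.05 and 0.05 m and y of ball3 in the frame of sorter between -0.276 and -0.18 m and x of ball3 in the frame of sorter between -0.05 and 0.05 m and y of ball4 in the frame of sorter between -0.276 and -0.18 m and x of ball4 in the frame of sorter between -0.05 and 0.05 m)) and linear speed of each of ball1, ball2, ball3, ball4 below 0.08 m/s); the robot touches nothing.
It fails at once if a ball is touched by the robot (contact force between any of the arm, the fingers and ball1 above 0.3 N or contact force between any of the arm, the fingers and ball2 above 0.3 N or contact force between any of the arm, the fingers and ball3 above 0.3 N or contact force between any of the arm, the fingers and ball4 above 0.3 N).
It fails at once if a ball is lifted (z of any of ball1, ball2, ball3, ball4 in the frame of sorter above 0.175 m).
It fails at once if a bystander is moved by more than 20 mm or tipped (distance of any of jar, beaker, slidebox from where it was at the start of the episode above 0.02 m or angle between any of jar, beaker, slidebox's own z axis and vertical above 0.3 rad).
It also fails if it takes over 48 s, if anything falls off the work surface, if the arm or the gripper's body presses on something with over 40 N, if the wrist force passes 120 N, or if a joint passes its speed limit or range.

## Working session

There is one attempt and no reset: what is moved stays moved. The work goes in short steps, each a Python script; the robot and the scene stay as the last script left them, time stands still between calls to the robot, and variables do not carry over. Pictures are saved under pics/ and viewed, about 8 in all and at most 12, crops included, and the job is handed in when it is done.

```bash
mkdir -p pics; ls
python3 - <<'E'
from bench import *
import cv2,numpy as np
for c in ["scene","side"]:
    im=read_camera(c); cv2.imwrite(f"pics/{c}0.png",im[:,:,::-1])
    p=camera_params(c); print(c,p["K"].tolist() if hasattr(p["K"],'tolist') else p["K"],np.round(p["camera_from_world"],3).tolist())
    for n in ["sorter","paddle_left","paddle_right","push_face","ball1","ball4","jar","beaker","slidebox","gate"]:
        print(n,[(np.round(d["at"],1).tolist(),round(d["confidence"],2)) for d in tip_of(c,n)[:3]])
print(read_time_s(),read_tcp_rot())
E
```

```text
pics
scene [[530.1964406962528, 0.0, 311.1776477760114], [0.0, 530.1964406962528, 240.99743870396244], [0.0, 0.0, 1.0]] [[-0.683, 0.731, -0.007, 0.38], [0.456, 0.419, -0.785, -0.203], [-0.571, -0.539, -0.62, 1.411], [0.0, 0.0, 0.0, 1.0]]
sorter [([289.6, 275.5], 0.65)]
paddle_left [([323.4, 268.4], 0.72)]
paddle_right [([236.0, 205.9], 0.97)]
push_face [([287.5, 184.6], 0.72)]
ball1 [([326.0, 188.9], 0.56), ([334.1, 181.6], 0.38), ([323.0, 266.9], 0.38)]
ball4 [([326.0, 188.9], 0.56), ([334.1, 181.6], 0.38), ([323.0, 266.9], 0.38)]
jar [([403.0, 275.3], 0.67)]
beaker [([186.6, 279.7], 0.72)]
slidebox [([297.5, 346.1], 0.66)]Traceback (most recent call last):
  File "<stdin>", line 7, in <module>
ValueError: it knows: ball, beaker, jar, paddle_left, paddle_right, push_face, slidebox, sorter
```

```bash
cat > h.py <<'E'
from bench import *
import cv2,numpy as np
from scipy.optimize import least_squares
def proj(c,P):
    p=camera_params(c);T=np.array(p["camera_from_world"]);q=np.atleast_2d(P)@T[:3,:3].T+T[:3,3]
    K=np.array(p["K"]);u=q@K.T;return u[:,:2]/u[:,2:]
E
python3 - <<'E'
from h import *
obs={}
for c in ["scene","side"]:
    im=read_camera(c); cv2.imwrite(f"pics/{c}0.png",im[:,:,::-1])
    for n in ["sorter","paddle_left","paddle_right","push_face","jar","beaker","slidebox"]:
        r=tip_of(c,n); print(c,n,[(np.round(d["at"],1).tolist(),round(d["confidence"],2)) for d in r[:3]])
        if r: obs.setdefault(n,{})[c]=np.array(r[0]["at"])
for n,o in obs.items():
    if len(o)==2:
        s=least_squares(lambda P:np.concatenate([proj(c,P)[0]-o[c] for c in o]),[0.6,0,0.1]); print(n,np.round(s.x,4),np.round(s.fun,1))
print(read_time_s(),read_tcp_rot())
E
```

```text
scene sorter [([291.7, 276.0], 0.87)]
scene paddle_left [([324.4, 268.6], 0.84), ([330.9, 181.5], 0.28)]
scene paddle_right [([235.9, 207.5], 0.82)]
scene push_face [([289.0, 181.5], 0.83), ([323.2, 270.3], 0.4)]
scene jar [([402.8, 273.0], 0.93)]
scene beaker [([189.1, 279.1], 0.66)]
scene slidebox [([294.4, 275.2], 0.73), ([297.8, 348.0], 0.56)]
side sorter [([326.9, 308.3], 0.7)]
side paddle_left [([344.9, 218.3], 0.82)]
side paddle_right [([379.1, 295.2], 0.62)]
side push_face [([280.9, 298.2], 0.68), ([326.6, 309.7], 0.67)]
side jar [([234.4, 248.3], 0.78)]
side beaker [([442.0, 370.5], 0.92), ([218.0, 258.1], 0.34)]
side slidebox [([385.0, 247.0], 0.84), ([340.9, 219.8], 0.74)]
sorter [ 0.6037 -0.0073 -0.0012] [ 1.1 -0.5  0.9  0.4]
paddle_left [0.6407 0.1032 0.1033] [-3.2  1.6 -3.  -1.7]
paddle_right [ 0.6535 -0.107   0.1436] [-1.1  0.4 -0.7 -0.3]
push_face [ 0.5239 -0.097   0.1443] [-2.1  1.1 -1.3 -0.8]
jar [0.4497 0.153  0.0015] [ 0. -0.  0.  0.]
beaker [ 0.7551 -0.1466  0.0048] [ 0.5 -0.1  0.3  0.1]
slidebox [0.6888 0.0556 0.0837] [-11.5   4.5 -10.4  -5. ]
1.3 [7.07088556e-01 7.07125006e-01 2.51760864e-06 5.76748401e-07]
```

View pics/scene0.png

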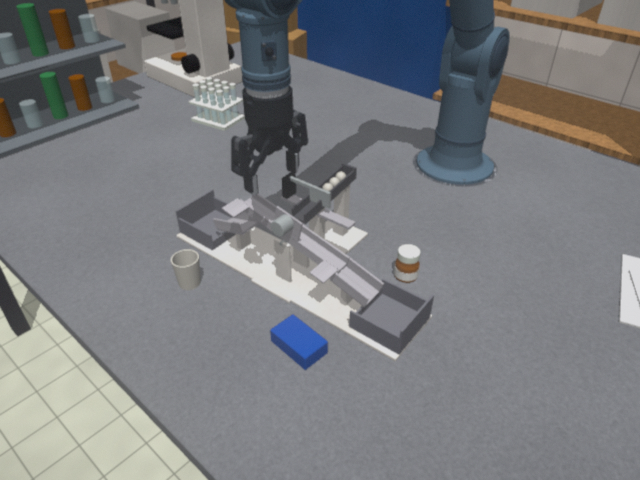

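View pics/side0.png

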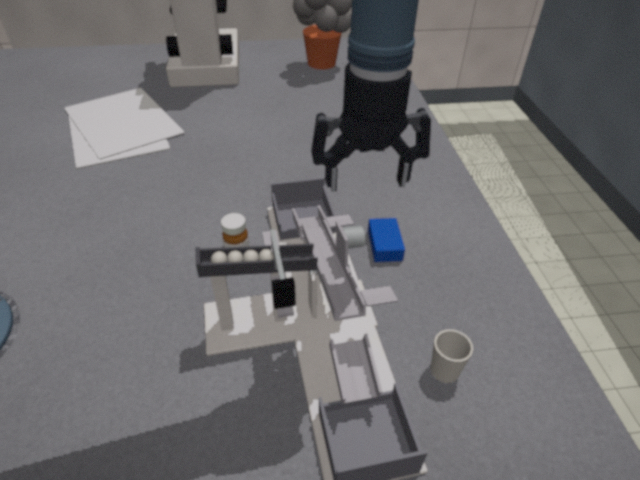

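```bash
cat >> h.py <<'E'
from scipy.spatial.transform import Rotation as R
E
python3 - <<'E'
from h import *
M={"sorter":(0,0,0),"paddle_left":(.042,.108,.098),"paddle_right":(.042,-.108,.146)}
O=[]
for k in range(3):
  for c in ["scene","side"]:
    read_camera(c)
    for n in list(M)+["push_face"]:
        r=tip_of(c,n)
        if r and r[0]["confidence"]>.5: O.append((c,n,np.array(r[0]["at"])))
def f(v):
    out=[];Rz=R.from_euler('z',v[2])
    for c,n,a in O:
        P=M.get(n,(v[3],v[4],v[5])); out.append(proj(c,Rz.apply(P)+[v[0],v[1],0])[0]-a)
    return np.ravel(out)
s=least_squares(f,[.604,-.007,.06,-.08,-.085,.144],loss='soft_l1')
print(np.round(s.x,4)); 
for o,e in zip(O,f(s.x).reshape(-1,2)): print(o[0],o[1],np.round(e,1))
np.save("fit.npy",s.x)
v=s.x
def W(p): return R.from_euler('z',v[2]).apply(p)+[v[0],v[1],0]
print(W(M["paddle_right"]),W(v[3:]))
move_gripper(0.0)
q=(R.from_euler('z',v[2])*R.from_quat([.7071068,.7071068,0,0])).as_quat()
p=W((.042,-.110,.146+.019+.05)); move_ptp(p,q)
print(read_eef_pos(),read_ft_force(),read_time_s(),read_finger_gap())
a=read_camera("side");b=read_camera("scene")
cv2.imwrite("pics/pre.png",np.hstack([a[120:480,180:560],b[100:400,150:450].copy() if 0 else cv2.resize(b[100:400,150:450],(360,360))])[:,:,::-1])
E
```

```text
[ 0.6026 -0.0079  0.0711 -0.0813 -0.0836  0.1423]
scene sorter [1.9 0.5]
scene paddle_left [-0.4  2.7]
scene paddle_right [ 0.1 -3. ]
scene push_face [-0.1 -1.3]
side sorter [ 2.  -1.3]
side paddle_left [-2.5 -1.6]
side paddle_right [-0.4  0.9]
side push_face [-2.4 -0.8]
scene sorter [-0.9 -0.6]
scene paddle_left [2.3 1.1]
scene paddle_right [-3.3 -3.3]
scene push_face [-1.1  2. ]
side sorter [ 2.  -1.4]
side paddle_left [-0.8 -1.8]
side paddle_right [-1.5  1. ]
side push_face [ 0.2 -0.6]
scene sorter [ 0.7 -0.7]
scene paddle_left [-0.9 -1.2]
scene paddle_right [-1.9 -1.8]
scene push_face [-1.5  1.1]
side sorter [ 1.3 -1.4]
side paddle_left [-1.4 -1.4]
side paddle_right [2.7 2.1]
side push_face [-0.3  0.6]
[ 0.65217449 -0.11262972  0.146     ] [ 0.52747817 -0.09703247  0.14226226]
[ 0.65183923 -0.11639139  0.21447252] [0.20255662 0.77054798 0.78064861] 4.1167 -0.00021361867567513618
```

View pics/pre.png

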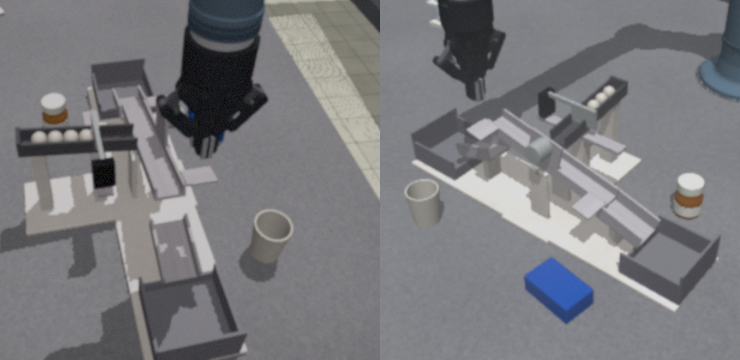

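The picture shows the closed fingertips about 50 mm above the raised right paddle. In the side crop the tips are at about (208,155) and the paddle at (200,177). The gate leans left and all four balls are waiting. Next I press the paddle.

Run:
```python
from h import *
v=np.load("fit.npy")
def W(p): return R.from_euler('z',v[2]).apply(p)+[v[0],v[1],0]
f0=read_ft_force()
for z in [.155,.145,.135,.128,.122,.116,.111,.107]:
    movel(W((.042,-.110,z+.019)),speed=.06)
    f=np.array(read_ft_force())-f0; print(z,np.round(read_eef_pos(),4),np.round(f,2))
    if np.linalg.norm(f)>15: break
a=read_camera("side")
movel(W((.045,-.112,.235)),speed=.15)
pause(.3)
b=read_camera("side"); r={n:tip_of("side",n)[:1] for n in("paddle_left","paddle_right")}
for n,P in (("paddle_left",(.042,.108,.146)),("paddle_right",(.042,-.108,.098))): print(n,r[n],proj("side",W(P)))
cv2.imwrite("pics/post.png",np.hstack([a[120:480,180:560],b[120:480,180:560]])[:,:,::-1]);print(read_time_s())
```

```text
0.155 [ 0.6526 -0.1148  0.1742] [1.17 0.67 0.08]
0.145 [ 0.6518 -0.1145  0.1633] [-0.34  0.78  0.14]
0.135 [ 0.6517 -0.1145  0.1531] [ 0.64  0.16 -0.68]
0.128 [ 0.6518 -0.1145  0.1463] [ 0.54 -0.86 -0.13]
0.122 [ 0.6519 -0.1145  0.1403] [ 0.42  0.21 -0.42]
0.116 [ 0.6518 -0.1145  0.1343] [ 1.49  0.34 -0.05]
0.111 [ 0.6519 -0.1146  0.1295] [ 0.8  -0.07 -0.37]
0.107 [ 0.652  -0.1146  0.1256] [ 0.77 -0.11  0.51]
paddle_left [{'at': [342.7, 200.4], 'confidence': 0.79}] [[340.78812875 196.87534759]]
paddle_right [{'at': [375.6, 324.0], 'confidence': 0.9}] [[375.07467982 319.74293159]]
8.325
```

View pics/post.png

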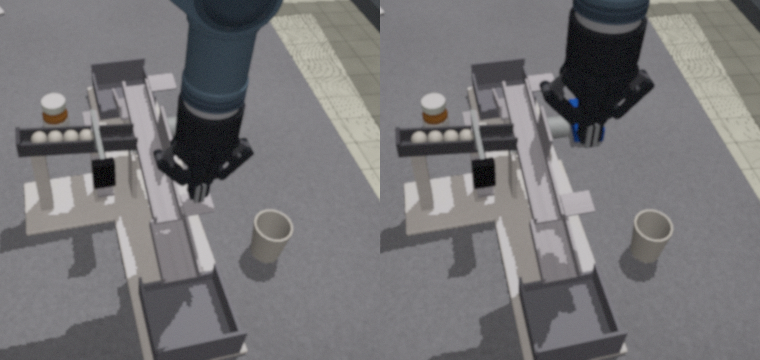

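The gate now leans right: the network puts the right paddle at (376,324) against (375,320) predicted for the lowered height. The balls are still waiting. Next is the slide.

Run:
```python
from h import *
v=np.load("fit.npy")
def W(p): return R.from_euler('z',v[2]).apply(p)+[v[0],v[1],0]
x=v[3]
movel(W((x,-.145,.235)),speed=.15)
movel(W((x,-.145,.132+.019)),speed=.1)
pause(.2); f0=np.mean([read_ft_force() for _ in range(5)],0)
movel(W((x,-.105,.151)),speed=.06)
for y in list(np.arange(-.095,-.045,.006))+[-.044,-.041,-.038]:
    movel(W((x,y,.151)),speed=.05)
    f=R.from_euler('z',-v[2]).apply(np.array(read_ft_force())-f0); print(round(y,3),np.round(f,1))
    if abs(f[1])>9: break
b=read_camera("side"); print(tip_of("side","push_face")[:1],proj("side",W(v[3:]+[0,.045,0])))
movel(W((x,y-.05,.151)),speed=.12)
movel(W((x,-.14,.27)),speed=.15)
pause(1)
c=read_camera("side");d=read_camera("scene"); print(tip_of("side","push_face")[:1])
cv2.imwrite("pics/push.png",np.hstack([c[120:480,180:560],cv2.resize(d[100:400,150:450],(360,360))])[:,:,::-1]);print(read_time_s())
```

```text
-0.095 [ 1.  -0.3 -0. ]
-0.089 [ 0.3 -0.6 -1.4]
-0.083 [ 0.4 -0.2  0.1]
-0.077 [-0.9 -0.  -0.5]
-0.071 [-0.4  0.  -1.4]
-0.065 [ 0.6 -0.  -1. ]
-0.059 [ 0.5 -0.3 -0.6]
-0.053 [ 0.4  1.1 -1.2]
-0.047 [ 0.8 -4.8 -0.8]
-0.044 [ 1.  -9.5 -2.4]
[] [[277.79322202 273.43558087]]
[{'at': [275.0, 273.5], 'confidence': 0.77}]
16.9
```

View pics/push.png

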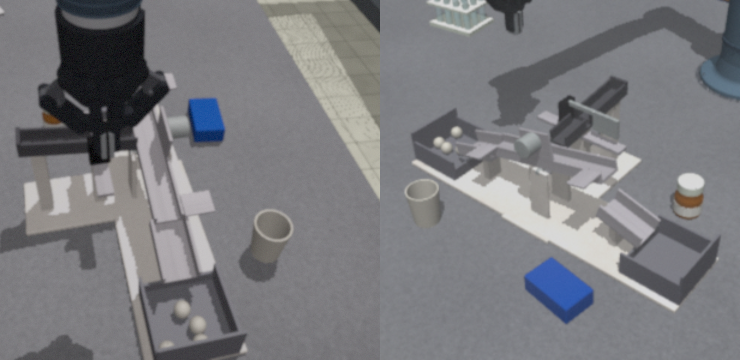

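The slide hit its end stop: 9.5 N at the end of the push, and the face is within 3 px of the predicted fully-in spot. The ramp looks empty and the balls are in the right tray, but the fourth is half hidden behind the front wall at about (200,340). I'll check after they settle.

Run:
```python
from h import *
pause(2)
c=read_camera("side"); print([(np.round(d["at"]).tolist(),round(d["confidence"],2)) for d in look_for("side","ball1")])
pause(.5); e=read_camera("side"); print([(np.round(d["at"]).tolist(),round(d["confidence"],2)) for d in look_for("side","ball1")])
print("tray diff",np.abs(c[380:480,310:430].astype(int)-e[380:480,310:430]).max())
d=read_camera("scene"); print([(np.round(d["at"]).tolist(),round(d["confidence"],2)) for d in look_for("scene","ball1")])
cv2.imwrite("pics/fin.png",np.hstack([cv2.resize(e[360:480,310:430],(400,400)),cv2.resize(d[170:270,160:260],(400,400))])[:,:,::-1])
print(read_time_s())
```

```text
[([360.0, 428.0], 0.72), ([376.0, 443.0], 0.71), ([346.0, 468.0], 0.47)]
[([375.0, 445.0], 0.68), ([362.0, 431.0], 0.46), ([347.0, 466.0], 0.45), ([378.0, 456.0], 0.42)]
tray diff 12
[([214.0, 207.0], 0.61), ([203.0, 223.0], 0.45), ([199.0, 216.0], 0.44)]
19.7
```

View pics/fin.png

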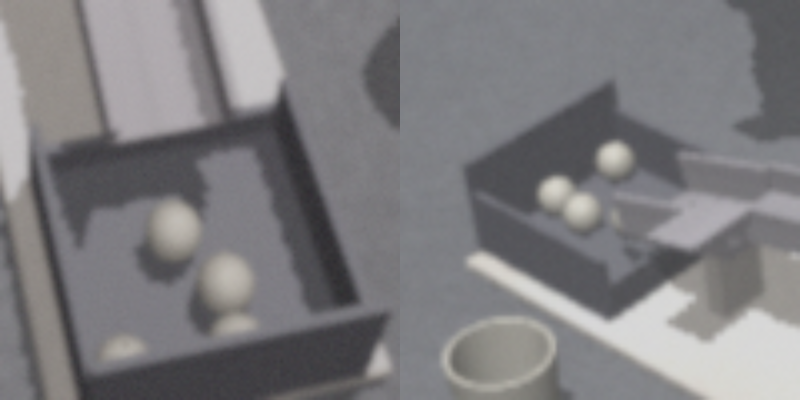

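The side view shows four balls at rest in the right tray. In the scene view the fourth is half hidden behind the chute. The gripper is clear of everything, so I'm handing in.

```bash
python3 -c "
from bench import *
print(sign_off(),read_time_s())"
```

```text
the job is handed in; nothing more can be done
the job is handed in; nothing more can be done
```

I pressed the raised right paddle down with closed fingers until the gate tipped from left to right. Then I pushed the black block until the slide reached its end stop, and handed in shortly after 19.7 s of the 48 s allowed.

**Last checks:**
- **Balls:** all four lie in the right tray. Two pictures half a second apart showed no movement there beyond image noise.
- **Gate:** after the press, both paddles were within about 4 px of their predicted places for a full lean to the right. Later pictures still show it leaning right.
- **Slide:** the push ended at 9.5 N against the stop. The block face was within 3 px of its predicted fully-in position.
- **Bystanders:** the beaker, jar and slide box look unmoved in the pictures; I did not measure their positions again.

**Checks that failed or disagreed:**
- **Ball detector:** it found only three balls in two of its three looks. I counted the fourth by eye in the side view.
- **Block detector:** it missed the block while the fingers were on it, and found it again once they had backed away.
- **Wrist force:** the press on the paddle was lost in sensor noise, so the tip-over is confirmed by the camera only.

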